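# Hold the stop collar on the shaft's flat

## Task

Turn the upright shaft of the feeder's bearing plate until the flat milled on it squarely faces the index pin. Then slip the steel collar with the thumb screw over the shaft, screw on the side of the flat (so also pointing the pin's way), and finish while holding it there with the fingers: level, its top face flush with the shaft's end, and pressed so that the tip of its screw bears on the flat, because I am about to tighten it; do not let go. Leave the other parts where they lie.

Things in the scene. Friction and masses are not known exactly. Their poses are not given: they have to be found in the camera images.
- plate: round steel bearing plate, 170 mm across, 8 mm thick, fixed flat on the table; a boss 52 mm across rises at its centre to 35 mm above the table. One upright index pin (10 mm thick, top 38 mm above the table) stands near the rim, 68 mm from the centre. Origin: centre of the underside, on the table; x axis points from the centre to the pin, z up
- shaft: upright steel shaft, 24 mm thick, at the plate's centre; turns stiffly (0.06 N m) about its axis, stays where left. From 76 to 140 mm above the table one side is milled flat and bright: 19 mm across there, fingers closed squarely on it stop at 19 mm, else more. Starts 0.5 to 1.4 rad counter-clockwise from the pin. Origin: on the axis, 8 mm above the table; x axis points out of the flat, z up
- flat (a point): middle of the flat's face (19.5 mm wide), 7 mm from the shaft's axis and 113 mm above the table; axes as the shaft's
- shaft_end (a point): centre of the shaft's upper end face, 140 mm above the table; axes as the shaft's
- collar: loose steel stop collar (about 0.2 kg) lying flat: ring 44 mm across, 24 mm tall, upright 28 mm through bore, and flat cheeks at +y and -y, each 26 mm long in x, 46 mm apart over their faces (grip there). A thumb screw sticks out at +x. Origin: centre of the underside; x axis points from the bore's centre to the screw's head, z up
- screw: thumb screw fixed in the collar's side along the collar's x axis, 12 mm above its underside: round head 17 mm thick, ending 41 mm from the bore's centre; shank 6 mm thick, running through the wall into the bore. It does not turn. Origin and axes as the collar's
- screw_tip (a point): inner end of the thumb screw, inside the bore, 8.5 mm from the bore's centre at +x, 12 mm above the collar's underside. Because of it the collar goes over the shaft only with the screw on the flat's side; play is then 2 mm each way, and 1.5 mm from screw tip to flat when centred
- bush: white plastic bush, plain ring 46 mm across and 32 mm tall with a black o-ring on top; a bystander. Origin: centre of its underside
- spacer: plain steel spacer ring 52 mm across and 18 mm tall, no screw; a bystander. Origin: centre of its underside
- clamp: open pipe clamp of metal, about 95 mm across, lying flat, 16 mm thick; a bystander. Origin: middle of its underside
- thumb_a: loose thumb screw standing on its head, 22 mm across, 32 mm tall; a bystander. Origin: centre of its underside
- thumb_b: another loose thumb screw standing on its head, 22 mm across, 32 mm tall; a bystander. Origin: centre of its underside
- scraper: flat steel scraper plate 55 x 150 mm, 4 mm thick with a small knob, lying flat; a bystander. Origin: middle of its underside

How it is judged:
On the way:
1. the shaft is turned so that its flat faces the index pin (within 0.2 rad) while the collar still lies on the table (angle between the x axis of shaft and the x axis of plate, either way round below 0.2 rad and x of flat in the frame of plate above 0 m and height (world z) of collar below 0.01 m), for 0.2 s.
At the end, for the whole second after the job is handed in: Flat faces pin within 0.2 rad. Collar round the shaft, screw on the flat within 0.25 rad, axes within 6 mm, level within 0.12 rad, top flush with shaft end within 6 mm, still, gripped with over 3 N, screw tip pressing on the flat with over 0.8 N (angle between the x axis of shaft and the x axis of plate, either way round below 0.2 rad and x of flat in the frame of plate above 0 m and angle between the x axis of collar and the x axis of shaft, either way round below 0.25 rad and x of screw_tip in the frame of shaft above 0 m and horizontal distance between collar and shaft_end below 0.006 m and z of collar in the frame of shaft_end between -0.03 and -0.018 m and angle between collar's own z axis and vertical below 0.12 rad and linear speed of collar below 0.02 m/s and contact force between the fingers and collar above 3 N and contact force between screw and shaft above 0.8 N); the arm keeps its last pose, push and grip.
It fails at once if another part is pushed more than 30 mm from its place (distance of any of bush, spacer, clamp, thumb_a, thumb_b, scraper from where it was at the start of the episode above 0.03 m).
It also fails if it takes over 58 s, if anything falls off the work surface, if the arm or the gripper's body presses on something with over 40 N, if the wrist force passes 120 N, or if a joint passes its speed limit or range.

## Robot

A 7-joint arm with a two-finger parallel gripper is mounted at the origin on the work surface. World frame = base frame: x ahead of the robot, y to its left, z up, the work surface at z = 0. Lengths are in m, angles in rad, forces in N, time in s.
With the tool pointing down it reaches from about 0.425 to 0.925 m from the base axis. Payload 6.8 kg.
Tool frame: the origin (TCP) lies at the very end of the fingers, on their centre line; the grasp point (between the pads) lies 19 mm behind it; z points along the fingers, x is the direction in which the jaws open and shut, and the axes are right-handed (so a half turn about z gives the same grasp; the last joint's range is limited). The gripper opens to 85 mm and grips with 20 to 120 N. Pads are 22 mm wide; open, the fingers measure 114 mm over their backs; the gripper's body (76 mm by 85 mm) begins 54 mm behind the grasp point. The pads swing forward as they close: fully open they stand 13 mm farther back than shut.
Start: joints at [1.141, 0.477, 0.022, 1.555, -0.011, 1.109, -0.083], TCP at [0.213, -0.64, 0.194] pointing down, gripper open.
Joint ranges: [-2.96, 2.96], [-0.34, 2.1], [-1.41, 1.46], [0.24, 2.44], [-1.37, 4.51], [0.17, 1.92], [-2.96, 2.96]. Speed limits (rad/s): [2.39, 2.39, 3.14, 3.14, 3.14, 3.14, 3.14].

## Interface

Orientations are given as a rotation vector (axis times angle).
In Python, from bench import get_obs, imaging, hand_in gives the robot as it stands.
- The arm moves only by the tool send_rows, never from a script. Its argument "motion" is a list of rows, each an object with "dp": the shift along the world's x, y, z in m, a list of three; "rot": the turn, a rotation vector about the world's x, y, z in rad, a list of three; "grip": the finger opening in m, from 0 to 0.0854. In form: [{"dp": [dx, dy, dz], "rot": [ax, ay, az], "grip": grip}, ...]. A call has 1 to 20 rows; each row shifts and turns the pose as measured when the row begins; what a row does not reach is not made up. A row lasts 1/8 s, in which the tool goes at most 62.5 mm and 10.7 degrees, less where a joint would pass 70% of its speed; a pose out of reach is approached as far as the arm can. A call is refused whole if a number of a shift passes 0.0625 or a number of a turn 0.188, either way. A call with a gripper value outside its range is refused whole. The fingers move at their own pace and stop on an object; "grip_force" is the grip in N (left out, the last holds). Time passes only in rows, so rows that do not move let the fingers close. It gives the time, the measured TCP pose, the force and the opening at its end, in the units of the state.
- get_obs(): the state, without advancing time (a new reading comes with each control period).
- imaging.grab_frame(name): name is "scene" or "top" or "wrist"; returns a dict with "img" (384x512x3 uint8, red, green, blue), "fx", "fy", "cx", "cy" (pixels), "R" (3x3) and "t" (3): a world point X has camera coordinates R X + t. Camera axes: x right, y down, z forward; pixel columns grow to the right and rows downward; lengths in m; the calibration is good to about 2 mm. A picture is of the moment at which its call begins. There is no depth.
- hand_in(): hands the job in, once; it reports no verdict.
The state is a dict: "clock": time; "joints": joint angles; "qvel": joint speeds; "tau": joint torques, N m; "tcp_pos": TCP position; "orientation": TCP orientation; "contact_force": force on the tool from outside, world axes, zero at the start; "moment": the same for the moment, N m; "grip_width": finger opening in m.
Only numpy, scipy, OpenCV 4.12 (cv2) and the standard library are available. Lean on these libraries where they do the work, as an engineer would, in place of code of your own. Each camera call takes 0.05 s, during which the arm holds its last target. There are 200 camera calls.

## Working session

There is one attempt and no reset: what is moved stays moved. The work goes in short steps, Python scripts to look and compute and a tool call to move; the robot and the scene stay as the last step left them, time stands still between calls to the robot, and variables do not carry over. Pictures are saved under pics/ and viewed, about 8 in all and at most 12, crops included, and the job is handed in when it is done.

Besides the shell and the picture viewer there is one more tool, called after ">>>" by a JSON object that holds its "name" and its "arguments", one argument or row to a line. send_rows: Moves the arm, as the interface text tells. Its arguments: {"type":"object","properties":{"motion":{"type":"array","items":{"type":"object","properties":{"dp":{"type":"array","items":{"type":"number"}},"rot":{"type":"array","items":{"type":"number"}},"grip":{"type":"number"}}}},"grip_force":{"type":"number"}},"required":["motion"]}

```bash
mkdir -p pics; ls
cat > h.py <<'E'
import numpy as np, cv2, pickle
from bench import get_obs, imaging, hand_in
def grab(n,f):
    d=imaging.grab_frame(n); cv2.imwrite(f'pics/{f}.png',cv2.cvtColor(d['img'],cv2.COLOR_RGB2BGR)); pickle.dump(d,open(f'pics/{f}.pkl','wb')); return d
def load(f): return pickle.load(open(f'pics/{f}.pkl','rb'))
def ray(d,u,v,z):
    R=np.array(d['R']);t=np.array(d['t']);c=-R.T@t
    r=R.T@np.array([(u-d['cx'])/d['fx'],(v-d['cy'])/d['fy'],1]); return c+r*(z-c[2])/r[2]
def proj(d,X):
    p=np.array(d['R'])@np.array(X)+np.array(d['t']); return np.array([d['fx']*p[0]/p[2]+d['cx'],d['fy']*p[1]/p[2]+d['cy']])
E
python3 - <<'E'
from h import *
a=grab('top','top0');b=grab('scene','sc0')
for d in(a,b): print(d['fx'],-np.array(d['R']).T@d['t'],np.array(d['R'])[2])
for f in('top0','sc0'):
    i=cv2.imread(f'pics/{f}.png');cv2.imwrite(f'pics/{f}v.png',cv2.resize(i,(800,600),interpolation=cv2.INTER_CUBIC))
print(get_obs())
E
```

```text
pics
443.03109213087106 [0.31046153 0.03116175 1.24567532] [ 0.21495858  0.02076108 -0.97640247]
373.3570960001136 [0.9676304  0.55164322 0.50720872] [-0.53505646 -0.66734766 -0.51803637]
{'clock': 0.1, 'joints': array([ 1.14091151,  0.47770253,  0.02234934,  1.55635633, -0.01148459,
        1.10932014, -0.08308704]), 'qvel': array([-0.00054671, -0.00354747,  0.00032307, -0.00305804,  0.00022684,
        0.00044936, -0.00284033]), 'tau': array([ 4.81543088e-03, -5.97754562e+01,  1.61272198e+00, -2.81952578e+01,
        1.25323894e-02,  5.00145456e-03,  3.83899726e-05]), 'tcp_pos': array([ 0.21326053, -0.63978946,  0.19343155]), 'orientation': array([-2.54796090e+00,  1.83633441e+00,  2.23093009e-03]), 'contact_force': array([ 1.14388103,  0.21323804, -0.4557416 ]), 'moment': array([-0.04831965, -0.02489633,  0.03942695]), 'grip_width': 0.08558371002841378}
```

View pics/top0v.png

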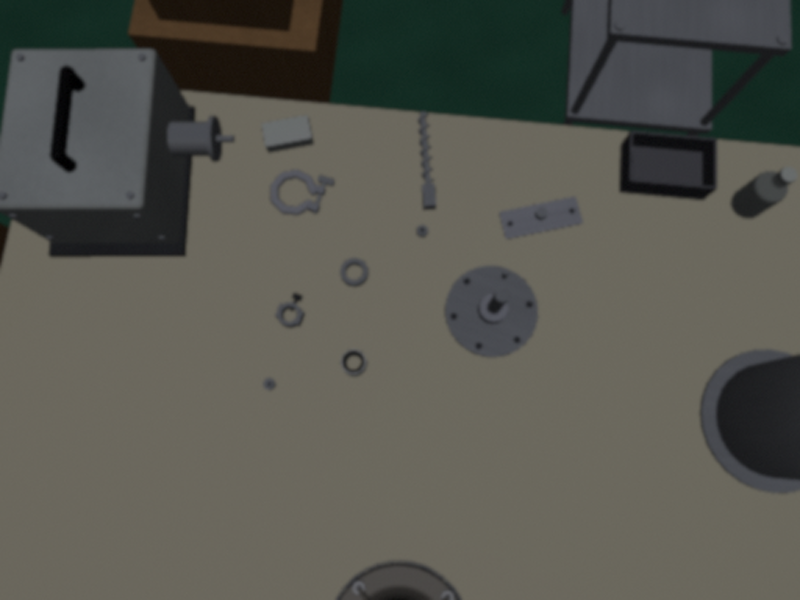

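View pics/sc0v.png

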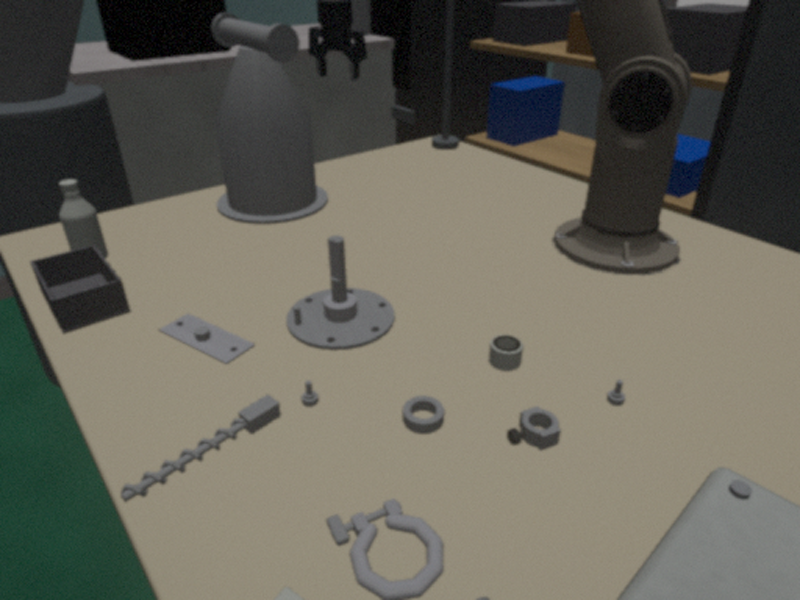

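The top view (800x600) shows the plate at about (491,311), the collar at (290,315) with its screw towards (297,297), the bush at (354,362) and the spacer at (354,272). I'll enlarge the plate and collar.

Run:
```python
from h import *
def crop(f,x,y,w,h,s):
    i=cv2.imread(f'pics/{f}.png')[y:y+h,x:x+w]; i=cv2.resize(i,None,fx=s,fy=s,interpolation=cv2.INTER_CUBIC); return cv2.convertScaleAbs(i,alpha=1.7)
A=crop('top0',280,165,70,70,400/70);B=crop('sc0',180,145,80,80,5)
C=crop('top0',165,180,40,40,5);D=crop('sc0',310,250,60,40,5)
o=np.zeros((600,800,3),np.uint8);o[:400,:400]=A[:400,:400];o[:400,400:]=B;o[400:,:200]=C;o[400:,400:700]=D
cv2.imwrite('pics/c1.png',o)
```

```text
(no output)
```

View pics/c1.png

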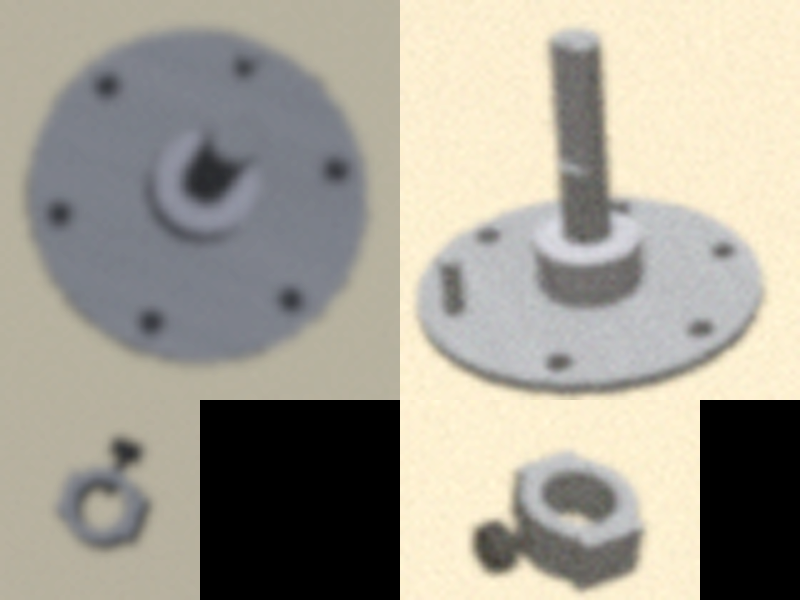

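Run:
```python
from h import *
T=load('top0');S=load('sc0');s=400/70
t=lambda u,v:(280+(u+.5)/s-.5,165+(v+.5)/s-.5)
c=lambda u,v:(180+(u-400+.5)/5-.5,145+(v+.5)/5-.5)
P=lambda n,x:print(n,x.round(4))
P('plate top',ray(T,*t(197,196),.008))
P('boss',ray(T,*t(206,184),.035)); P('shaft end top',ray(T,*t(236,139),.14))
P('shaft end sc',ray(S,*c(576,40),.14)); P('boss sc',ray(S,*c(588,240),.035))
# plate ellipse in scene, left 417 right 764, top ~196 bottom 380 (top rim)
P('plate sc l',ray(S,*c(417,288),.008));P('plate sc r',ray(S,*c(764,280),.008))
P('pin top',ray(S,*c(451,264),.038));P('pin base',ray(S,*c(455,314),.008))
P('ledge',ray(S,*c(573,168),.076));P('ledgeL',ray(S,*c(558,163),.076));P('ledgeR',ray(S,*c(588,174),.076))
C=lambda u,v:(165+(u+.5)/5-.5,180+(v-400+.5)/5-.5)
P('col T',ray(T,*C(103,507),.024));P('head T',ray(T,*C(126,452),.012))
D=lambda u,v:(310+(u-400+.5)/5-.5,250+(v-400+.5)/5-.5)
P('col S',ray(S,*D(578,495),.024));P('head S',ray(S,*D(492,547),.012))
for n,uv in dict(bush=(354,362),spacer=(354,272),ta=(269,384),tb=(422,231),clamp=(296,192),scr=(541,217)).items(): P(n,ray(T,uv[0]*.64,uv[1]*.64,.02))
from scipy.spatial.transform import Rotation as R
print(R.from_rotvec(get_obs()['orientation']).as_matrix().round(3))
```

```text
plate top [ 0.5647 -0.1138  0.008 ]
boss [ 0.5655 -0.1146  0.035 ]
shaft end top [ 0.5652 -0.1139  0.14  ]
shaft end sc [ 0.5674 -0.1107  0.14  ]
boss sc [ 0.5692 -0.1089  0.035 ]
plate sc l [ 0.6363 -0.1611  0.008 ]
plate sc r [ 0.4992 -0.0614  0.008 ]
pin top [ 0.6337 -0.1266  0.038 ]
pin base [ 0.6331 -0.1296  0.008 ]
ledge [ 0.5741 -0.1101  0.076 ]
ledgeL [ 0.577  -0.1185  0.076 ]
ledgeR [ 0.5717 -0.1009  0.076 ]
col T [0.5197 0.2473 0.024 ]
head T [0.5546 0.2406 0.012 ]
col S [0.5214 0.2485 0.024 ]
head S [0.5562 0.2393 0.012 ]
bush [0.4459 0.1225 0.02  ]
spacer [0.6094 0.141  0.02  ]
ta [0.3926 0.2671 0.02  ]
tb [0.6995 0.0246 0.02  ]
clamp [0.7522 0.2664 0.02  ]
scr [ 0.7485 -0.193   0.02  ]
[[ 0.316 -0.949 -0.001]
 [-0.949 -0.316  0.002]
 [-0.002  0.    -1.   ]]
```

>>> {"name": "send_rows", "arguments": {
  "motion": [
    {"dp":[0.029,0.044,0.005],"rot":[0,0,0.16],"grip":0.085},
    {"dp":[0.029,0.044,0.005],"rot":[0,0,0.16],"grip":0.085},
    {"dp":[0.029,0.044,0.005],"rot":[0,0,0.16],"grip":0.085},
    {"dp":[0.029,0.044,0.005],"rot":[0,0,0.16],"grip":0.085},
    {"dp":[0.029,0.044,0.005],"rot":[0,0,0.16],"grip":0.085},
    {"dp":[0.029,0.044,0.005],"rot":[0,0,0.16],"grip":0.085},
    {"dp":[0.029,0.044,0.005],"rot":[0,0,0.16],"grip":0.085},
    {"dp":[0.029,0.044,0.005],"rot":[0,0,0.16],"grip":0.085},
    {"dp":[0.029,0.044,0.005],"rot":[0,0,0.16],"grip":0.085},
    {"dp":[0.029,0.044,0.005],"rot":[0,0,0.16],"grip":0.085},
    {"dp":[0,0,0],"rot":[0,0,0],"grip":0.085}
  ]
}}

```text
clock: 1.48
tcp_pos: [0.5012, -0.1835, 0.2401]
orientation: [3.074, 0.62, -0.016]
contact_force: [0.1, -0.6, -0.9]
grip_width: 0.0849
```

```bash
cat >> h.py <<'E'
from scipy.spatial.transform import Rotation as Rn
def st():
    o=get_obs();M=Rn.from_rotvec(o['orientation']).as_matrix()
    print('t',round(float(o['clock']),2),'tcp',o['tcp_pos'].round(4),'yaw',round(float(np.arctan2(M[1,0],M[0,0])),3),'z',M[:,2].round(3),'F',o['contact_force'].round(1),'g',round(float(o['grip_width']),4),'j',o['joints'].round(2))
    return o,M
E
python3 - <<'E'
from h import *
st();d=grab('wrist','w0');print((-np.array(d['R']).T@d['t']).round(3),d['fx'])
print(proj(d,[.566,-.113,.14]),proj(d,[.633,-.129,.038]))
cv2.imwrite('pics/w0v.png',cv2.resize(cv2.imread('pics/w0.png'),(800,600)))
E
```

```text
t 1.48 tcp [ 0.5012 -0.1835  0.2401] yaw 0.398 z [-0.009 -0.008 -1.   ] F [ 0.1 -0.6 -0.9] g 0.0849 j [ 0.66  0.25 -0.51  1.81  0.14  1.13  0.5 ]
[ 0.475 -0.118  0.42 ] 269.8632280296102
[335.28640003 144.67688658] [350.56186811 165.6941313 ]
```

View pics/w0v.png

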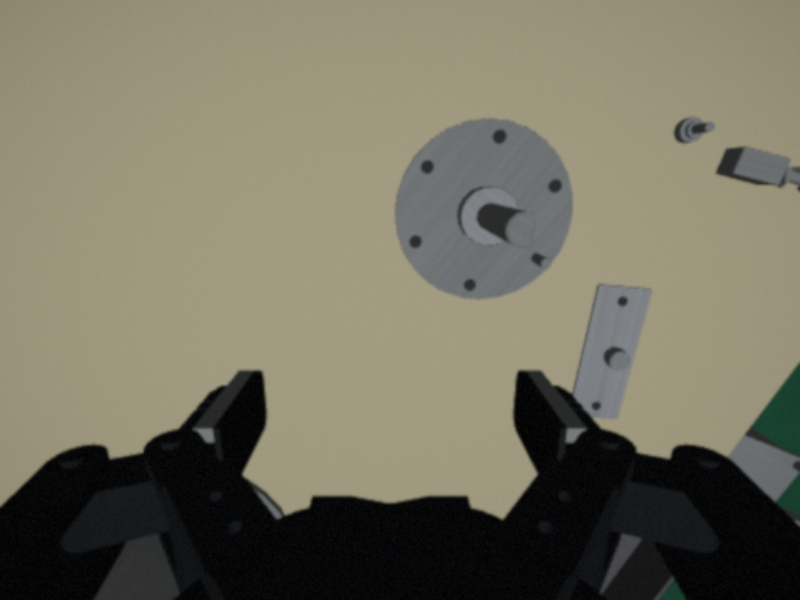

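Wrist view: plate centre at (485,208), shaft end at (520,229), and pin at about (540,260). I'll enlarge the shaft end.

Run:
```python
from h import *
i=cv2.imread('pics/w0.png')[110:185,280:380]
cv2.imwrite('pics/c2.png',cv2.convertScaleAbs(cv2.resize(i,None,fx=8,fy=8,interpolation=cv2.INTER_CUBIC),alpha=1.6))
```

```text
(no output)
```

View pics/c2.png

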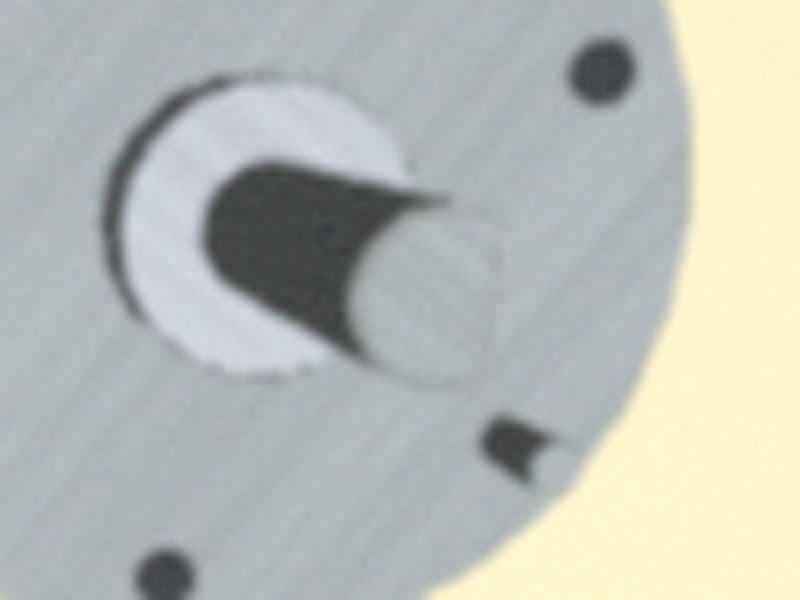

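Run:
```python
from h import *
d=load('w0');c=lambda u,v:(280+(u+.5)/8-.5,110+(v+.5)/8-.5)
r=lambda u,v,z:ray(d,*c(u,v),z)
a,b=r(500,235,.14),r(485,372,.14);print(a,b,np.linalg.norm(a-b));e=b-a
print('flat yaw',np.arctan2(e[0],-e[1]),np.arctan2(-e[0],e[1]))
pts=np.array([(350,297),(362,357),(395,378),(440,388),(360,255),(395,212),(440,200)])
x,R=cv2.minEnclosingCircle(np.float32([(r(*p,.14)*1e4)[:2] for p in pts]));print('end',x,R)
q=np.array([r(*p,.14)[:2] for p in pts]);A=np.c_[2*q,np.ones(len(q))];s=np.linalg.lstsq(A,(q**2).sum(1),rcond=None)[0];print('fit',s[:2],np.sqrt(s[2]+s[:2]@s[:2]))
print('pin',r(555,463,.038),r(503,437,.008));print('boss',r(265,228,.035))
```

```text
[ 0.56962219 -0.10519369  0.14      ] [ 0.57615908 -0.12140214  0.14      ] 0.01747697710469042
flat yaw 0.3833489408584055 -2.758243712731388
end (5654.4794921875, -1152.7069091796875) 120.37682342529297
fit [ 0.56633335 -0.11472567] 0.01207946329292451
pin [ 0.63208931 -0.13212439  0.038     ] [ 0.63276822 -0.13261814  0.008     ]
boss [ 0.56658208 -0.11513623  0.035     ]
```

>>> {"name": "send_rows", "arguments": {
  "motion": [
    {"dp":[0.021,0.0225,0],"rot":[0.008,-0.009,-0.015],"grip":0.085},
    {"dp":[0.021,0.0225,0],"rot":[0,0,0],"grip":0.085},
    {"dp":[0.021,0.0225,0],"rot":[0,0,0],"grip":0.085},
    {"dp":[0,0,0],"rot":[0,0,0],"grip":0.085}
  ]
}}

```text
clock: 2.02
tcp_pos: [0.5604, -0.1242, 0.2373]
orientation: [3.088, 0.567, -0.011]
contact_force: [0.4, -0.6, 0.7]
grip_width: 0.0853
```

```bash
python3 -c "from h import *;st()"
```

```text
t 2.02 tcp [ 0.5604 -0.1242  0.2373] yaw 0.363 z [-0.007 -0.003 -1.   ] F [ 0.4 -0.6  0.7] g 0.0853 j [ 0.53  0.32 -0.53  1.72  0.18  1.15  0.31]
```

>>> {"name": "send_rows", "arguments": {
  "motion": [
    {"dp":[0.004,0.009,0],"rot":[0.003,-0.007,0.02],"grip":0.085},
    {"dp":[0,0,-0.03],"rot":[0,0,0],"grip":0.085},
    {"dp":[0,0,-0.03],"rot":[0,0,0],"grip":0.085},
    {"dp":[0,0,-0.03],"rot":[0,0,0],"grip":0.085},
    {"dp":[0,0,-0.03],"rot":[0,0,0],"grip":0.085},
    {"dp":[0,0,-0.02],"rot":[0,0,0],"grip":0.085},
    {"dp":[0,0,0],"rot":[0,0,0],"grip":0.085}
  ]
}}

```text
clock: 2.9
tcp_pos: [0.5594, -0.1244, 0.093]
orientation: [3.083, 0.58, -0.002]
contact_force: [1.1, -0.7, 1.1]
grip_width: 0.0848
```

```bash
python3 -c "from h import *;st()"
```

```text
t 2.9 tcp [ 0.5594 -0.1244  0.093 ] yaw 0.372 z [-0.001 -0.004 -1.   ] F [ 1.1 -0.7  1.1] g 0.0848 j [ 0.49  0.47 -0.49  1.87  0.29  0.87  0.22]
```

>>> {"name": "send_rows", "arguments": {
  "motion": [
    {"dp":[0.0046,0.009,0.002],"rot":[0.004,0,0.01],"grip":0.085},
    {"dp":[0,0,0],"rot":[0,0,0],"grip":0.085}
  ]
}}

```text
clock: 3.15
tcp_pos: [0.5652, -0.1156, 0.097]
orientation: [3.084, 0.595, 0.003]
contact_force: [0.5, 0.2, -0.0]
grip_width: 0.0849
```

```bash
python3 -c "from h import *;st()"
```

```text
t 3.15 tcp [ 0.5652 -0.1156  0.097 ] yaw 0.381 z [ 0.002 -0.001 -1.   ] F [ 0.5  0.2 -0. ] g 0.0849 j [ 0.48  0.47 -0.5   1.86  0.29  0.88  0.22]
```

Close on the flat.

>>> {"name": "send_rows", "arguments": {
  "motion": [
    {"dp":[-0.001,0,0],"rot":[0,0,0],"grip":0.03},
    {"dp":[0,0,0],"rot":[0,0,0],"grip":0.01},
    {"dp":[0,0,0],"rot":[0,0,0],"grip":0.01},
    {"dp":[0,0,0],"rot":[0,0,0],"grip":0.01},
    {"dp":[0,0,0],"rot":[0,0,0],"grip":0.01},
    {"dp":[0,0,0],"rot":[0,0,0],"grip":0.01},
    {"dp":[0,0,0],"rot":[0,0,0],"grip":0.01},
    {"dp":[0,0,0],"rot":[0,0,0],"grip":0.01}
  ],
  "grip_force": 60
}}

```text
clock: 4.15
tcp_pos: [0.5652, -0.1158, 0.099]
orientation: [3.082, 0.595, 0.007]
contact_force: [0.2, -0.5, 0.3]
grip_width: 0.015
```

```bash
python3 -c "from h import *;st()"
```

```text
t 4.15 tcp [ 0.5652 -0.1158  0.099 ] yaw 0.381 z [ 0.005 -0.002 -1.   ] F [ 0.2 -0.5  0.3] g 0.015 j [ 0.48  0.47 -0.5   1.86  0.29  0.88  0.22]
```

>>> {"name": "send_rows", "arguments": {
  "motion": [
    {"dp":[0,0,0],"rot":[0,0,0],"grip":0.01},
    {"dp":[0,0,0],"rot":[0,0,0],"grip":0.01}
  ]
}}

```text
clock: 4.4
tcp_pos: [0.5652, -0.1158, 0.099]
orientation: [3.082, 0.595, 0.007]
contact_force: [-1.1, -0.5, 0.9]
grip_width: 0.0153
```

Run:
```python
from h import *
st();grab('scene','s1');grab('wrist','w1')
a=cv2.convertScaleAbs(cv2.resize(cv2.imread('pics/s1.png')[100:230,150:280],(400,400)),alpha=1.6)
b=cv2.convertScaleAbs(cv2.resize(cv2.imread('pics/w1.png')[184:384,156:356],(400,400)),alpha=1.6)
cv2.imwrite('pics/c3.png',np.hstack([a,b]))
```

```text
t 4.4 tcp [ 0.5652 -0.1158  0.099 ] yaw 0.381 z [ 0.005 -0.002 -1.   ] F [-1.1 -0.5  0.9] g 0.0153 j [ 0.48  0.47 -0.5   1.86  0.29  0.88  0.22]
```

View pics/c3.png

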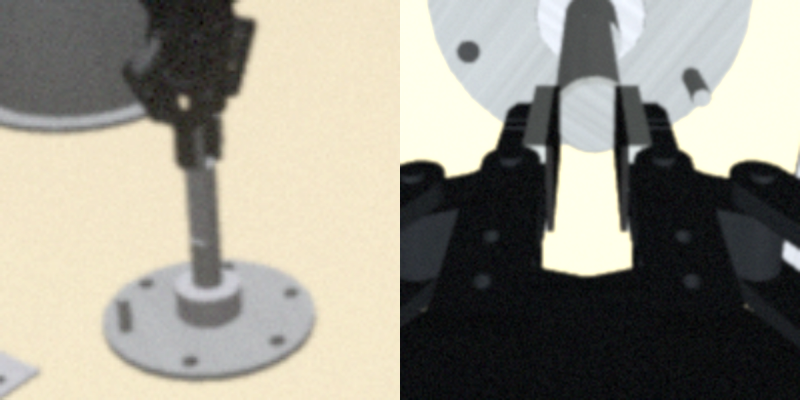

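The wrist half shows the shaft end between the pads. In the scene half the fingers seem to end at about (200,165), near the shaft top, so I'll check that against the projected TCP.

Run:
```python
from h import *
s=load('s1');w=load('w1');o=get_obs();p=o['tcp_pos'];M=Rn.from_rotvec(o['orientation']).as_matrix()
k=400/130
for n,x in dict(tcp=p,grasp=p-.019*M[:,2],top=[.5663,-.1147,.14],f1=p+.01*M[:,0],f2=p-.01*M[:,0]).items(): 
    print(n,((proj(s,x)-[150,100])*k).round(),((proj(w,x)-[156,184])*2+[400,0]).round())
w0=load('w0');print((-np.array(w['R']).T@w['t']-p).round(3))
```

```text
tcp [201. 208.] [587.  65.]
grasp [200. 185.] [587.  86.]
top [198. 160.] [593. 115.]
f1 [194. 213.] [615.  65.]
f2 [209. 202.] [559.  65.]
[-0.027  0.065  0.18 ]
```

>>> {"name": "send_rows", "arguments": {
  "motion": [
    {"dp":[0,0,-0.001],"rot":[0,0,-0.12],"grip":0.01},
    {"dp":[0,0,0],"rot":[0,0,-0.12],"grip":0.01},
    {"dp":[0,0,0],"rot":[0,0,-0.12],"grip":0.01},
    {"dp":[0,0,0],"rot":[0,0,-0.12],"grip":0.01},
    {"dp":[0,0,0],"rot":[0,0,-0.1],"grip":0.01},
    {"dp":[0,0,0],"rot":[0,0,0],"grip":0.01}
  ]
}}

```text
clock: 5.25
tcp_pos: [0.5644, -0.1147, 0.0991]
orientation: [3.12, -0.337, 0.003]
contact_force: [-0.1, 0.3, 1.7]
grip_width: 0.0155
```

Run:
```python
from h import *
o,M=st();print(o['moment'].round(2));grab('scene','s2');grab('wrist','w2')
a=cv2.convertScaleAbs(cv2.resize(cv2.imread('pics/s2.png')[95:215,175:255],(400,600),interpolation=cv2.INTER_CUBIC),alpha=2.2)
b=cv2.convertScaleAbs(cv2.resize(cv2.imread('pics/w2.png')[184:334,206:306],(400,600),interpolation=cv2.INTER_CUBIC),alpha=1.6)
cv2.imwrite('pics/c4.png',np.hstack([a,b]))
```

```text
t 5.25 tcp [ 0.5644 -0.1147  0.0991] yaw -0.215 z [ 0.002 -0.003 -1.   ] F [-0.1  0.3  1.7] g 0.0155 j [ 0.37  0.45 -0.36  1.87  0.21  0.86 -0.31]
[-0.07  0.04 -0.04]
```

View pics/c4.png

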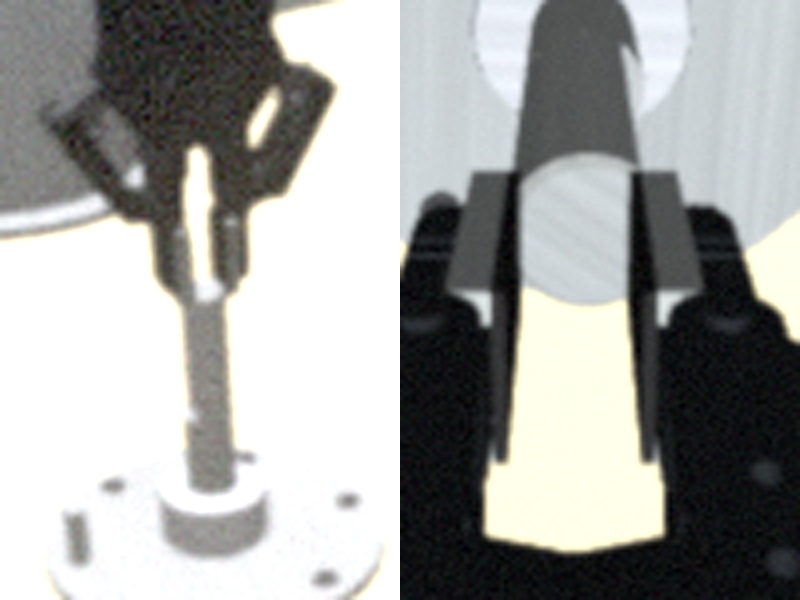

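Run:
```python
from h import *
s=load('s2');w=load('w2');o=get_obs();p=o['tcp_pos'];M=Rn.from_rotvec(o['orientation']).as_matrix()
print('cam',(-np.array(w['R']).T@w['t']).round(3),np.array(w['R'])[2].round(3),w['fx'],w['cx'],w['cy'])
C=lambda x:(((proj(s,x)-[175,95])*5).round(),((proj(w,x)-[206,184])*4+[400,0]).round())
for z in(.035,.076,.1,.12,.14,.16,.18): print(z,C([.5663,-.1147,z]),'w +-12 in jaw',(C(np.r_[.5663,-.1147,z]+.012*M[:,0])[1]-C(np.r_[.5663,-.1147,z]-.012*M[:,0])[1]))
```

```text
cam [ 0.579 -0.046  0.279] [-0.056 -0.274 -0.96 ] 269.8632280296102 249.09444901700274 193.02360681636176
0.035 (array([210., 481.]), array([578.,  29.])) w +-12 in jaw [102.   0.]
0.076 (array([205., 407.]), array([580.,  86.])) w +-12 in jaw [121.   0.]
0.1 (array([202., 362.]), array([582., 129.])) w +-12 in jaw [135.   0.]
0.12 (array([199., 324.]), array([583., 175.])) w +-12 in jaw [150.   0.]
0.14 (array([196., 284.]), array([585., 232.])) w +-12 in jaw [170.  -1.]
0.16 (array([194., 244.]), array([587., 305.])) w +-12 in jaw [193.   0.]
0.18 (array([191., 203.]), array([591., 402.])) w +-12 in jaw [226.   0.]
```

Both pictures agree on three things:
- The shaft turned with the fingers.
- The visible fingertips sit about 37 mm above the reported TCP, at z of roughly 0.137.
- They hold only the shaft's very end.

I'll finish the turn, then open, go 24 mm lower and regrip squarely.

>>> {"name": "send_rows", "arguments": {
  "motion": [
    {"dp":[0,0.0005,0],"rot":[0,0,-0.05],"grip":0.01},
    {"dp":[0,0,0],"rot":[0,0,0],"grip":0.01},
    {"dp":[0,0,0],"rot":[0,0,0],"grip":0.06},
    {"dp":[0,0,0],"rot":[0,0,0],"grip":0.06},
    {"dp":[0,0,0],"rot":[0,0,0],"grip":0.06},
    {"dp":[0,0,-0.012],"rot":[0,0,0],"grip":0.06},
    {"dp":[0,0,-0.012],"rot":[0,0,0],"grip":0.06},
    {"dp":[0,0,0],"rot":[0,0,0],"grip":0.06}
  ]
}}

```text
clock: 6.35
tcp_pos: [0.5637, -0.1145, 0.0725]
orientation: [3.113, -0.405, 0.0]
contact_force: [-0.5, 0.0, 0.1]
grip_width: 0.0601
```

```bash
python3 -c "from h import *;st()"
```

```text
t 6.35 tcp [ 0.5637 -0.1145  0.0725] yaw -0.258 z [-0.    -0.003 -1.   ] F [-0.5  0.   0.1] g 0.0601 j [ 0.36  0.48 -0.35  1.89  0.22  0.81 -0.36]
```

>>> {"name": "send_rows", "arguments": {
  "motion": [
    {"dp":[0,0,0],"rot":[0,0,0],"grip":0.01},
    {"dp":[0,0,0],"rot":[0,0,0],"grip":0.01},
    {"dp":[0,0,0],"rot":[0,0,0],"grip":0.01},
    {"dp":[0,0,0],"rot":[0,0,0],"grip":0.01},
    {"dp":[0,0,0],"rot":[0,0,0],"grip":0.01},
    {"dp":[0,0,0],"rot":[0,0,0],"grip":0.01},
    {"dp":[0,0,0],"rot":[0,0,0],"grip":0.01}
  ]
}}

```text
clock: 7.22
tcp_pos: [0.564, -0.1145, 0.0725]
orientation: [3.113, -0.405, 0.001]
contact_force: [1.2, 0.0, -2.0]
grip_width: 0.0179
```

Run:
```python
from h import *
st();grab('scene','s3')
```

```text
t 7.22 tcp [ 0.564  -0.1145  0.0725] yaw -0.259 z [ 0.    -0.002 -1.   ] F [ 1.2  0.  -2. ] g 0.0179 j [ 0.36  0.48 -0.35  1.88  0.22  0.81 -0.36]
```

>>> {"name": "send_rows", "arguments": {
  "motion": [
    {"dp":[0,0,0],"rot":[0,0,0],"grip":0.07},
    {"dp":[0,0,0],"rot":[0,0,0],"grip":0.07},
    {"dp":[0,0,0],"rot":[0,0,0],"grip":0.07},
    {"dp":[0,0,0.04],"rot":[0,0,0],"grip":0.07},
    {"dp":[0,0,0.04],"rot":[0,0,0],"grip":0.07},
    {"dp":[0,0,0.04],"rot":[0,0,0],"grip":0.07},
    {"dp":[0,0.03,0.01],"rot":[0,0,0.15],"grip":0.07},
    {"dp":[0.002,0.035,0],"rot":[0,0,0.15],"grip":0.07},
    {"dp":[0.002,0.035,0],"rot":[0,0,0.15],"grip":0.07},
    {"dp":[0.002,0.035,0],"rot":[0,0,0.15],"grip":0.07},
    {"dp":[0.002,0.035,0],"rot":[0,0,0.15],"grip":0.07},
    {"dp":[0.002,0.035,0],"rot":[0,0,0.15],"grip":0.07},
    {"dp":[0.002,0.035,0],"rot":[0,0,0.15],"grip":0.07},
    {"dp":[0.002,0.035,0],"rot":[0,0,0.15],"grip":0.07},
    {"dp":[0.002,0.035,0],"rot":[0,0,0.15],"grip":0.07},
    {"dp":[0.002,0.025,0],"rot":[0,0,0.15],"grip":0.07},
    {"dp":[0,0,0],"rot":[0,0,0],"grip":0.07}
  ]
}}

```text
clock: 9.4
tcp_pos: [0.5808, 0.2296, 0.2096]
orientation: [2.512, 1.883, 0.015]
contact_force: [-0.5, -0.6, -0.4]
grip_width: 0.0702
```

Run:
```python
from h import *
st();d=grab('wrist','w3');grab('scene','s4');T=grab('top','t4')
u,v=proj(d,[.5203,.248,.024]).round().astype(int);print(u,v,(-np.array(d['R']).T@d['t']).round(3))
i=cv2.imread('pics/w3.png');x,y=max(0,min(u-50,412)),max(0,min(v-50,284));print('w3 crop',x,y)
a=cv2.convertScaleAbs(cv2.resize(i[y:y+100,x:x+100],(500,500),interpolation=cv2.INTER_CUBIC),alpha=1.6)
m=proj(T,[.5663,-.1147,.14]);print('top',m);b=cv2.imread('pics/t4.png')[170:230,285:345]
s=cv2.imread('pics/s4.png')[145:225,180:260]
r=lambda q:cv2.convertScaleAbs(cv2.resize(q,(300,300),interpolation=cv2.INTER_CUBIC),alpha=2)
cv2.imwrite('pics/c5.png',np.hstack([np.vstack([a,np.zeros((100,500,3),np.uint8)]),np.vstack([r(b),r(s)])]))
```

```text
t 9.4 tcp [0.5808 0.2296 0.2096] yaw 1.287 z [ 0.009  0.004 -1.   ] F [-0.5 -0.6 -0.4] g 0.0702 j [ 0.08  0.48 -0.77  1.63  0.36  1.16  0.52]
250 119 [0.512 0.248 0.389]
w3 crop 200 69
top [321.24253401 188.5160524 ]
```

View pics/c5.png

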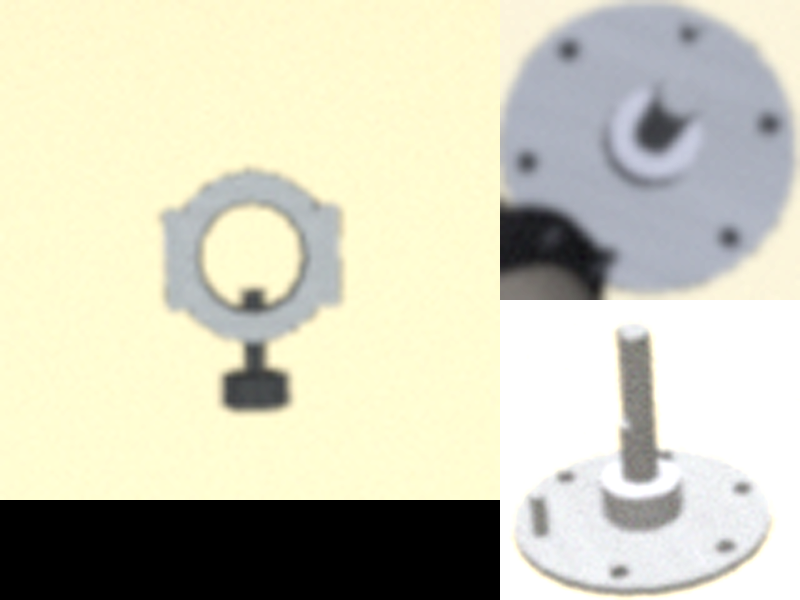

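The collar is clear, with its bore centre at crop (252,257) and screw head at (256,390), almost aligned with the tool. The shaft ledge now faces the pin's side.

Run:
```python
from h import *
d=load('w3');r=lambda u,v,z:ray(d,200+(u+.5)/5-.5,69+(v+.5)/5-.5,z)
c=r(252,257,.024);h=r(256,390,.012);L=r(163,257,.024);Rr=r(341,257,.024);print(c,h,np.linalg.norm(L-Rr),(L+Rr)/2)
tip=r(253,300,.012)
print('yaw',np.arctan2(*(h-c)[[1,0]]),np.linalg.norm((h-c)[:2]), np.arctan2(*(h-tip)[[1,0]]), 'cheek normal',np.arctan2(*(L-Rr)[[1,0]])-np.pi/2,np.arctan2(*(Rr-L)[[1,0]])-np.pi/2)
```

```text
[0.52139209 0.24833896 0.024     ] [0.55625556 0.23945951 0.012     ] 0.046548131813720126 [0.52139443 0.24834695 0.024     ]
yaw -0.24938981794917808 0.035976469674116794 -0.2487952047855605 cheek normal -3.425901782709655 -0.28430912911986184
```

>>> {"name": "send_rows", "arguments": {
  "motion": [
    {"dp":[-0.03,0.0095,-0.02],"rot":[-0.004,0.009,0.03],"grip":0.07},
    {"dp":[-0.03,0.0095,-0.03],"rot":[0,0,0],"grip":0.07},
    {"dp":[0,0,-0.03],"rot":[0,0,0],"grip":0.07},
    {"dp":[0,0,-0.03],"rot":[0,0,0],"grip":0.07},
    {"dp":[0,0,-0.03],"rot":[0,0,0],"grip":0.07},
    {"dp":[0,0,-0.02],"rot":[0,0,0],"grip":0.07},
    {"dp":[0,0,0],"rot":[0,0,0],"grip":0.07}
  ]
}}

```text
clock: 10.42
tcp_pos: [0.5242, 0.233, 0.0464]
orientation: [2.507, 1.875, -0.002]
contact_force: [0.5, 0.5, 0.3]
grip_width: 0.0695
```

```bash
python3 -c "from h import *;st()"
```

```text
t 10.43 tcp [0.5242 0.233  0.0464] yaw 1.285 z [ 0.006 -0.009 -1.   ] F [0.5 0.5 0.3] g 0.0695 j [-0.01  0.59 -0.69  1.89  0.51  0.84  0.32]
```

>>> {"name": "send_rows", "arguments": {
  "motion": [
    {"dp":[-0.003,0.015,0],"rot":[0.009,0.006,0.035],"grip":0.07},
    {"dp":[0,0,0],"rot":[0,0,0],"grip":0.07},
    {"dp":[0,0,-0.01],"rot":[0,0,0],"grip":0.07},
    {"dp":[0,0,-0.01],"rot":[0,0,0],"grip":0.07},
    {"dp":[0,0,0],"rot":[0,0,0],"grip":0.07}
  ]
}}

```text
clock: 11.05
tcp_pos: [0.5232, 0.2501, 0.0281]
orientation: [2.481, 1.927, 0.007]
contact_force: [0.4, -0.9, 0.1]
grip_width: 0.07
```

Run:
```python
from h import *
st();grab('scene','s5');grab('wrist','w5')
a=cv2.imread('pics/s5.png')[170:290,290:410];b=cv2.imread('pics/w5.png')[134:384,131:381]
r=lambda q:cv2.convertScaleAbs(cv2.resize(q,(400,400),interpolation=cv2.INTER_CUBIC),alpha=1.8)
cv2.imwrite('pics/c6.png',np.hstack([r(a),r(b)]))
```

```text
t 11.05 tcp [0.5232 0.2501 0.0281] yaw 1.321 z [ 0.004  0.002 -1.   ] F [ 0.4 -0.9  0.1] g 0.07 j [-0.04  0.63 -0.68  1.88  0.53  0.82  0.32]
```

View pics/c6.png

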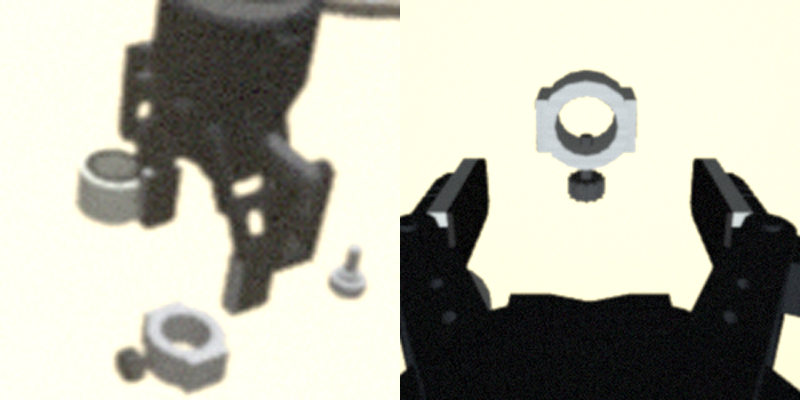

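The scene half shows the tips at (160,222) and (245,308), well above the collar. That confirms the fingers end behind the reported TCP. I'll compute the offset.

Run:
```python
from h import *
s=load('s5');w=load('w5');o=get_obs();p=o['tcp_pos'];M=Rn.from_rotvec(o['orientation']).as_matrix()
S=lambda u,v:(290+u*.3,170+v*.3)
W=lambda u,v:(131+(u-400)*.625,134+v*.625)
# triangulate tip corners: scene left-tip bottom mid, right-tip bottom mid; wrist: inner tip edges
print('proj tcp scene',((proj(s,p)-[290,170])/.3).round(),'wrist',((proj(w,p)-[131,134])/.625+[400,0]).round())
for dz in(.03,.04,.05,.06):
    for sg in(1,-1):
        x=p+sg*.035*M[:,0]-dz*M[:,2]
        print(dz,sg,((proj(s,x)-[290,170])/.3).round(),((proj(w,x)-[131,134])/.625+[400,0]).round(), [((proj(w,x+q*M[:,1])-[131,134])/.625+[400,0]).round()[1] for q in(-.011,.011)])
```

```text
proj tcp scene [185. 326.] wrist [591. 134.]
0.03 1 [232. 325.] [684. 162.] [np.float64(135.0), np.float64(189.0)]
0.03 -1 [155. 246.] [499. 162.] [np.float64(135.0), np.float64(189.0)]
0.04 1 [235. 310.] [690. 174.] [np.float64(146.0), np.float64(202.0)]
0.04 -1 [157. 232.] [494. 174.] [np.float64(146.0), np.float64(202.0)]
0.05 1 [238. 296.] [697. 188.] [np.float64(158.0), np.float64(217.0)]
0.05 -1 [159. 218.] [488. 188.] [np.float64(158.0), np.float64(217.0)]
0.06 1 [241. 280.] [704. 204.] [np.float64(172.0), np.float64(234.0)]
0.06 -1 [161. 203.] [480. 204.] [np.float64(172.0), np.float64(234.0)]
```

>>> {"name": "send_rows", "arguments": {
  "motion": [
    {"dp":[0,-0.001,-0.02],"rot":[0,0.003,0],"grip":0.07},
    {"dp":[0,0,-0.02],"rot":[0,0,0],"grip":0.07},
    {"dp":[0,0,-0.01],"rot":[0,0,0],"grip":0.07},
    {"dp":[0,0,0],"rot":[0,0,0],"grip":0.07}
  ]
}}

```text
clock: 11.65
tcp_pos: [0.5231, 0.2488, -0.0253]
orientation: [-2.48, -1.926, -0.003]
contact_force: [0.1, -0.0, 0.6]
grip_width: 0.0706
```

```bash
python3 -c "from h import *;st()"
```

```text
t 11.65 tcp [ 0.5231  0.2488 -0.0253] yaw 1.321 z [ 0.001  0.002 -1.   ] F [ 0.1 -0.   0.6] g 0.0706 j [-0.08  0.7  -0.63  1.9   0.6   0.73  0.26]
```

TCP reads z = −0.025 with no contact, so the offset is real. I'll go about 11 mm lower and centre.

>>> {"name": "send_rows", "arguments": {
  "motion": [
    {"dp":[0,0,-0.008],"rot":[0,0,0],"grip":0.07},
    {"dp":[-0.0018,-0.0004,-0.001],"rot":[0,0,0],"grip":0.07},
    {"dp":[0,0,0],"rot":[0,0,0],"grip":0.06}
  ]
}}

```text
clock: 12.02
tcp_pos: [0.5216, 0.2489, -0.0344]
orientation: [-2.48, -1.926, -0.005]
contact_force: [0.3, 0.6, 0.0]
grip_width: 0.0601
```

```bash
python3 -c "from h import *;st()"
```

```text
t 12.03 tcp [ 0.5216  0.2489 -0.0344] yaw 1.321 z [ 0.002  0.003 -1.   ] F [0.3 0.6 0. ] g 0.0601 j [-0.08  0.71 -0.62  1.91  0.61  0.72  0.25]
```

>>> {"name": "send_rows", "arguments": {
  "motion": [
    {"dp":[0,0,-0.001],"rot":[0,0,0],"grip":0.05},
    {"dp":[0,0,0],"rot":[0,0,0],"grip":0.04},
    {"dp":[0,0,0],"rot":[0,0,0],"grip":0.04},
    {"dp":[0,0,0],"rot":[0,0,0],"grip":0.04},
    {"dp":[0,0,0],"rot":[0,0,0],"grip":0.04}
  ],
  "grip_force": 60
}}

```text
clock: 12.65
tcp_pos: [0.522, 0.2491, -0.0347]
orientation: [-2.48, -1.926, -0.007]
contact_force: [0.1, -0.1, -1.2]
grip_width: 0.0449
```

Run:
```python
from h import *
st();grab('scene','s6');grab('wrist','w6')
a=cv2.imread('pics/s6.png')[200:300,300:400];b=cv2.imread('pics/w6.png')[164:324,171:331]
r=lambda q:cv2.convertScaleAbs(cv2.resize(q,(400,400),interpolation=cv2.INTER_CUBIC),alpha=1.8)
cv2.imwrite('pics/c7.png',np.hstack([r(a),r(b)]))
```

```text
t 12.65 tcp [ 0.522   0.2491 -0.0347] yaw 1.321 z [ 0.003  0.003 -1.   ] F [ 0.1 -0.1 -1.2] g 0.0449 j [-0.09  0.71 -0.62  1.91  0.62  0.71  0.25]
```

View pics/c7.png

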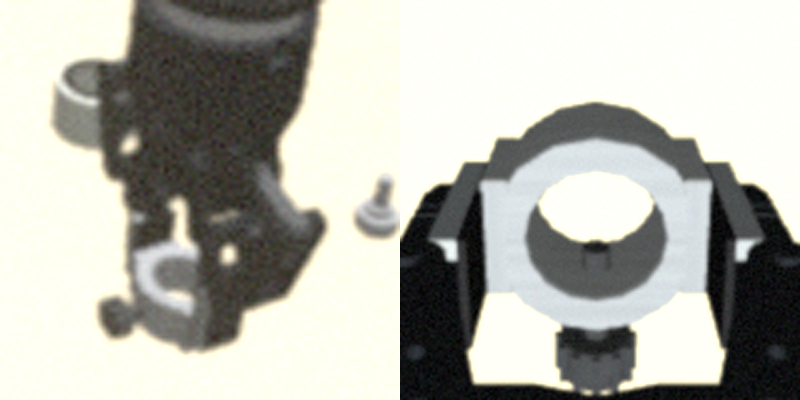

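>>> {"name": "send_rows", "arguments": {
  "motion": [
    {"dp":[0,0,0.02],"rot":[0,0,0],"grip":0.04},
    {"dp":[0,0,0.04],"rot":[0,0,0],"grip":0.04},
    {"dp":[0,0,0.05],"rot":[0,0,0],"grip":0.04},
    {"dp":[0,0,0.05],"rot":[0,0,0],"grip":0.04},
    {"dp":[0.002,-0.02,0.03],"rot":[0,0,0],"grip":0.04},
    {"dp":[0.004,-0.03,0],"rot":[0,0,0],"grip":0.04},
    {"dp":[0.004,-0.035,0],"rot":[0,0,0],"grip":0.04},
    {"dp":[0.004,-0.035,0],"rot":[0,0,0],"grip":0.04},
    {"dp":[0.004,-0.035,0],"rot":[0,0,0],"grip":0.04},
    {"dp":[0.004,-0.035,0],"rot":[0,0,0],"grip":0.04},
    {"dp":[0.004,-0.035,0],"rot":[0,0,0],"grip":0.04},
    {"dp":[0.004,-0.035,0],"rot":[0,0,0],"grip":0.04},
    {"dp":[0.004,-0.035,0],"rot":[0,0,0],"grip":0.04},
    {"dp":[0.004,-0.03,0],"rot":[0,0,0],"grip":0.04},
    {"dp":[0.004,-0.015,0],"rot":[0,0,0],"grip":0.04},
    {"dp":[0,0,0],"rot":[0,0,0],"grip":0.04}
  ]
}}

```text
clock: 14.75
tcp_pos: [0.5595, -0.0978, 0.1797]
orientation: [2.467, 1.936, 0.019]
contact_force: [1.1, 0.1, -3.3]
grip_width: 0.045
```

```bash
python3 -c "from h import *;st()"
```

```text
t 14.75 tcp [ 0.5595 -0.0978  0.1797] yaw 1.331 z [ 0.013  0.003 -1.   ] F [ 1.1  0.1 -3.3] g 0.045 j [ 0.65  0.4  -0.74  1.8   0.31  1.04  1.13]
```

>>> {"name": "send_rows", "arguments": {
  "motion": [
    {"dp":[0.004,-0.009,-0.015],"rot":[-0.003,0.01,-0.015],"grip":0.04},
    {"dp":[0.002,-0.005,-0.015],"rot":[0,0.005,-0.01],"grip":0.04},
    {"dp":[0,0,-0.01],"rot":[0,0,0],"grip":0.04},
    {"dp":[0,0,-0.003],"rot":[0,0,0],"grip":0.04},
    {"dp":[0,0,0],"rot":[0,0,0],"grip":0.04}
  ]
}}

```text
clock: 15.38
tcp_pos: [0.565, -0.1076, 0.1328]
orientation: [-2.487, -1.911, 0.005]
contact_force: [0.5, -0.4, -2.0]
grip_width: 0.0445
```

```bash
python3 -c "from h import *;st()"
```

```text
t 15.38 tcp [ 0.565  -0.1076  0.1328] yaw 1.311 z [-0.006  0.002 -1.   ] F [ 0.5 -0.4 -2. ] g 0.0445 j [ 0.62  0.47 -0.7   1.82  0.36  0.99  1.08]
```

>>> {"name": "send_rows", "arguments": {
  "motion": [
    {"dp":[0.0018,-0.0063,-0.004],"rot":[-0.002,-0.006,-0.003],"grip":0.04},
    {"dp":[0,0,0],"rot":[0,0,0],"grip":0.04},
    {"dp":[0,0,0],"rot":[0,0,0],"grip":0.04}
  ]
}}

```text
clock: 15.75
tcp_pos: [0.5675, -0.1143, 0.1294]
orientation: [2.492, 1.91, 0.003]
contact_force: [0.7, 1.1, -2.1]
grip_width: 0.045
```

Run:
```python
from h import *
o,M=st();d=grab('wrist','w7');grab('scene','s7');p=o['tcp_pos']
a=cv2.imread('pics/s7.png')[90:210,160:280];b=cv2.imread('pics/w7.png')[174:334,166:326]
r=lambda q:cv2.convertScaleAbs(cv2.resize(q,(400,400),interpolation=cv2.INTER_CUBIC),alpha=1.8)
cv2.imwrite('pics/c8.png',np.hstack([r(a),r(b)]))
for n,x in dict(sh=[.5663,-.1147,.14],col_top=p+[-.0006,-.0008,.0587],col_bot=p+[-.0006,-.0008,.0347]).items(): print(n,((proj(d,x)-[166,174])*2.5+[400,0]).round(1))
```

```text
t 15.75 tcp [ 0.5675 -0.1143  0.1294] yaw 1.308 z [ 0.002 -0.    -1.   ] F [ 0.7  1.1 -2.1] g 0.045 j [ 0.62  0.48 -0.69  1.82  0.36  0.97  1.08]
sh [608.5 118.6]
col_top [607.5 212.3]
col_bot [607.6 160. ]
```

View pics/c8.png

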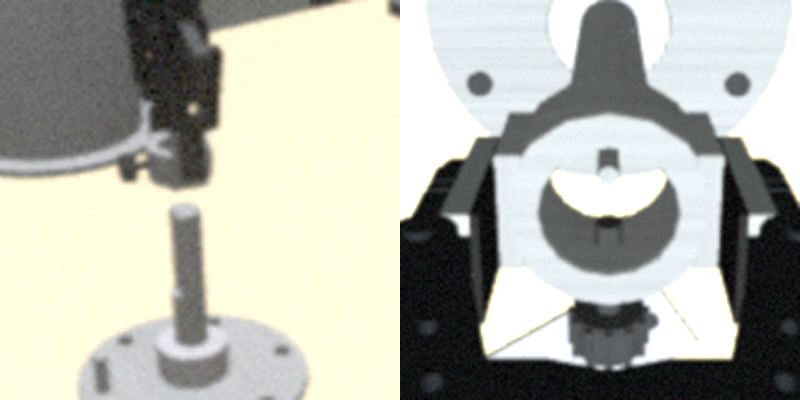

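>>> {"name": "send_rows", "arguments": {
  "motion": [
    {"dp":[0,0,-0.008],"rot":[0,0,0],"grip":0.04},
    {"dp":[-0.0009,0.0003,-0.006],"rot":[0,0,0],"grip":0.04},
    {"dp":[0,0,0],"rot":[0,0,0],"grip":0.04}
  ]
}}

```text
clock: 16.23
tcp_pos: [0.5662, -0.114, 0.1142]
orientation: [2.493, 1.91, 0.002]
contact_force: [-0.0, 0.2, -2.3]
grip_width: 0.0445
```

```bash
python3 -c "from h import *;st()"
```

```text
t 16.23 tcp [ 0.5662 -0.114   0.1142] yaw 1.308 z [ 0.002 -0.    -1.   ] F [-0.   0.2 -2.3] g 0.0445 j [ 0.62  0.49 -0.68  1.83  0.38  0.94  1.07]
```

>>> {"name": "send_rows", "arguments": {
  "motion": [
    {"dp":[0.0002,0,-0.006],"rot":[0,0,0],"grip":0.04},
    {"dp":[0,0,-0.005],"rot":[0,0,0],"grip":0.04},
    {"dp":[0,0,0],"rot":[0,0,0],"grip":0.04}
  ]
}}

```text
clock: 16.6
tcp_pos: [0.5664, -0.1139, 0.1023]
orientation: [2.493, 1.91, 0.002]
contact_force: [0.4, -0.3, -1.2]
grip_width: 0.0449
```

```bash
python3 -c "from h import *;st()"
```

```text
t 16.6 tcp [ 0.5664 -0.1139  0.1023] yaw 1.308 z [ 0.002 -0.    -1.   ] F [ 0.4 -0.3 -1.2] g 0.0449 j [ 0.61  0.51 -0.68  1.84  0.39  0.92  1.06]
```

>>> {"name": "send_rows", "arguments": {
  "motion": [
    {"dp":[0,0,-0.005],"rot":[0,0,0],"grip":0.04},
    {"dp":[0,0,-0.004],"rot":[0,0,0],"grip":0.04},
    {"dp":[0,0,-0.003],"rot":[0,0,0],"grip":0.04},
    {"dp":[0,0,0],"rot":[0,0,0],"grip":0.04}
  ]
}}

```text
clock: 17.1
tcp_pos: [0.5665, -0.1139, 0.0895]
orientation: [2.493, 1.91, 0.002]
contact_force: [0.4, -0.4, -1.6]
grip_width: 0.0447
```

```bash
python3 -c "from h import *;st()"
```

```text
t 17.1 tcp [ 0.5665 -0.1139  0.0895] yaw 1.308 z [ 0.002 -0.    -1.   ] F [ 0.4 -0.4 -1.6] g 0.0447 j [ 0.6   0.53 -0.67  1.85  0.41  0.9   1.05]
```

>>> {"name": "send_rows", "arguments": {
  "motion": [
    {"dp":[0,0,-0.005],"rot":[0,0,0],"grip":0.04},
    {"dp":[0,0,-0.002],"rot":[0,0,0],"grip":0.04},
    {"dp":[0,0,0],"rot":[0,0,0],"grip":0.04}
  ]
}}

```text
clock: 17.48
tcp_pos: [0.5666, -0.114, 0.0821]
orientation: [2.493, 1.91, 0.003]
contact_force: [0.2, 0.3, -1.5]
grip_width: 0.0449
```

Run:
```python
from h import *
st();grab('wrist','w8');grab('scene','s8')
a=cv2.imread('pics/s8.png')[110:210,170:270];b=cv2.imread('pics/w8.png')[174:334,166:326]
r=lambda q:cv2.convertScaleAbs(cv2.resize(q,(400,400),interpolation=cv2.INTER_CUBIC),alpha=1.8)
cv2.imwrite('pics/c9.png',np.hstack([r(a),r(b)]))
```

```text
t 17.48 tcp [ 0.5666 -0.114   0.0821] yaw 1.308 z [ 0.002 -0.    -1.   ] F [ 0.2  0.3 -1.5] g 0.0449 j [ 0.6   0.53 -0.66  1.86  0.42  0.89  1.04]
```

View pics/c9.png

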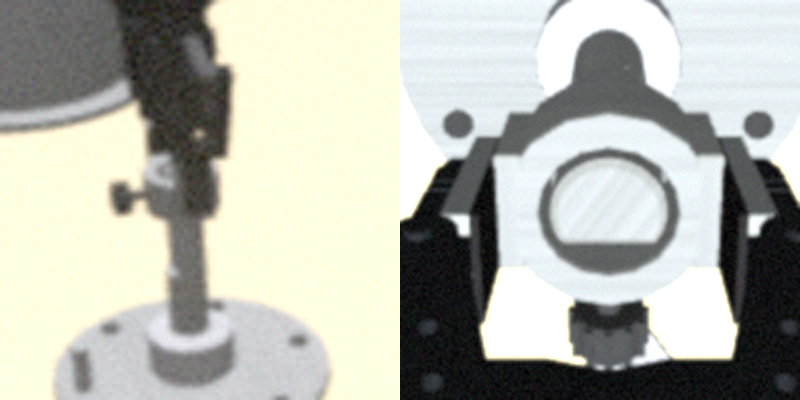

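The collar is on the shaft with the flat parallel to the jaws on the screw side and the top about flush. Now I'll pull the collar away from the pin, so the tip meets the flat.

>>> {"name": "send_rows", "arguments": {
  "motion": [
    {"dp":[-0.001,0.0003,-0.0006],"rot":[0,0,0],"grip":0.04},
    {"dp":[-0.0008,0.0002,0],"rot":[0,0,0],"grip":0.04},
    {"dp":[0,0,0],"rot":[0,0,0],"grip":0.04}
  ]
}}

```text
clock: 17.95
tcp_pos: [0.5659, -0.1136, 0.0822]
orientation: [2.491, 1.909, 0.005]
contact_force: [0.1, 0.0, -3.0]
grip_width: 0.045
```

```bash
python3 -c "from h import *;st()"
```

```text
t 17.95 tcp [ 0.5659 -0.1136  0.0822] yaw 1.307 z [ 0.005 -0.    -1.   ] F [ 0.1  0.  -3. ] g 0.045 j [ 0.6   0.53 -0.66  1.86  0.42  0.88  1.04]
```

>>> {"name": "send_rows", "arguments": {
  "motion": [
    {"dp":[-0.002,0.0005,0],"rot":[0,0,0],"grip":0.04},
    {"dp":[-0.002,0.0005,0],"rot":[0,0,0],"grip":0.04}
  ]
}}

```text
clock: 18.2
tcp_pos: [0.5661, -0.1136, 0.0832]
orientation: [2.487, 1.905, 0.016]
contact_force: [7.7, -1.5, -5.8]
grip_width: 0.0445
```

```bash
python3 -c "from h import *;st()"
```

```text
t 18.2 tcp [ 0.5661 -0.1136  0.0832] yaw 1.307 z [ 0.013 -0.001 -1.   ] F [ 7.7 -1.5 -5.8] g 0.0445 j [ 0.6   0.53 -0.66  1.87  0.42  0.87  1.04]
```

>>> {"name": "send_rows", "arguments": {
  "motion": [
    {"dp":[-0.002,0.0005,-0.001],"rot":[0,0.01,0],"grip":0.04},
    {"dp":[-0.002,0.0005,-0.001],"rot":[0,0.01,0],"grip":0.04},
    {"dp":[-0.002,0.0005,0],"rot":[0,0,0],"grip":0.04}
  ]
}}

```text
clock: 18.58
tcp_pos: [0.5656, -0.1136, 0.0834]
orientation: [2.492, 1.906, 0.003]
contact_force: [9.4, -2.4, -7.9]
grip_width: 0.0451
```

Run:
```python
from h import *
st();grab('wrist','w9');grab('scene','s9')
for k in range(6): imaging.grab_frame('top')
st()
a=cv2.imread('pics/s9.png')[110:210,170:270];b=cv2.imread('pics/w9.png')[174:334,166:326]
r=lambda q:cv2.convertScaleAbs(cv2.resize(q,(400,400),interpolation=cv2.INTER_CUBIC),alpha=1.8)
cv2.imwrite('pics/c10.png',np.hstack([r(a),r(b)]))
```

```text
t 18.57 tcp [ 0.5656 -0.1136  0.0834] yaw 1.306 z [ 0.004 -0.002 -1.   ] F [ 9.4 -2.4 -7.9] g 0.0451 j [ 0.6   0.53 -0.66  1.86  0.42  0.89  1.04]
t 18.98 tcp [ 0.5656 -0.1136  0.0835] yaw 1.306 z [ 0.004 -0.002 -1.   ] F [ 8.1 -2.2 -4.6] g 0.0451 j [ 0.6   0.53 -0.66  1.86  0.42  0.89  1.04]
```

The viewer limit is reached, so I'll check numerically whether the collar slipped or tilted in the fingers (wrist image before and after pressing) and where the shaft end now sits.

Run:
```python
from h import *
g=lambda f:cv2.cvtColor(cv2.imread(f'pics/{f}.png'),cv2.COLOR_BGR2GRAY)
A,B=g('w8'),g('w9');o=lambda x:166+(x-400)/2.5
def m(n,x0,y0,x1,y1):
    a=int(o(x0)),int(174+y0/2.5),int(o(x1)),int(174+y1/2.5)
    up=lambda i:cv2.resize(i,None,fx=8,fy=8,interpolation=cv2.INTER_CUBIC)
    t=up(A[a[1]:a[3],a[0]:a[2]]);s=up(B[a[1]-5:a[3]+5,a[0]-5:a[2]+5])
    _,v,_,l=cv2.minMaxLoc(cv2.matchTemplate(s,t,cv2.TM_CCOEFF_NORMED));print(n,'shift px',np.array(l)/8-5,'score',round(v,3))
m('ring left cheek',490,140,560,275);m('ring right cheek',660,140,730,275);m('screw head',560,300,660,365);m('shaft end',560,158,660,255)
m('finger L',400,150,495,230)
```

```text
ring left cheek shift px [0.    0.125] score 0.998
ring right cheek shift px [-0.125  0.125] score 0.996
screw head shift px [0. 0.] score 0.998
shaft end shift px [-0.25   0.875] score 0.992
finger L shift px [0. 0.] score 0.999
```

```bash
python3 -c "
from h import *
st();print(hand_in());st()"
```

```text
t 18.98 tcp [ 0.5656 -0.1136  0.0835] yaw 1.306 z [ 0.004 -0.002 -1.   ] F [ 8.1 -2.2 -4.6] g 0.0451 j [ 0.6   0.53 -0.66  1.86  0.42  0.89  1.04]
the job is handed in; nothing more can be done
None
the job is handed in; nothing more can be done
```

I turned the shaft so its flat faces the pin and put the collar over it with the screw on the flat's side. The fingers still hold it, pulled so the screw tip presses on the flat. I handed it in at 19 s.

**Last checks:**
- **Shaft angle:** about -0.26 rad when last gripped, against -0.26 rad measured for the pin.
- **Collar:** its angle is about -0.265 rad and the tool tilt is under 0.01 rad. The wrist images showed no slip in the fingers while pressing.
- **Flush:** the collar's top works out about 2 mm above the shaft's end, within the 6 mm allowed. It crept up during pressing and I did not correct it.
- **Screw on the flat:** the sideways force held at about 8 N in the screw's direction over a 0.4 s hold. It was near zero before contact.
- **Bystanders:** I touched none knowingly, but did not re-measure where they lie.

**Disagreements:**
- **Fingertips:** they sit about 37 mm behind the reported TCP, seen in two cameras and confirmed at the table. I corrected for it. Because of it, the first grip held only the shaft's very end, so I regripped lower.
- **Finger opening:** on the flat it read 17.9 mm instead of 19 mm, and on the collar 45 mm instead of 46 mm. I put this down to give in the fingers.
- **Last picture:** the final image, taken while pressing, could not be viewed because the picture limit was reached. I compared it numerically instead.

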